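Free the slide box from its carrier plate

ROBOT

A 6-joint arm with a two-finger parallel gripper is mounted at the origin on a cart in front of the work surface, level with it; the furniture and walls round the work are solid. World frame = base frame: x ahead of the robot, y to its left, z up, the work surface at z = 0. Lengths are in mm, angles in rad, forces in N, time in s.
With the tool pointing down it reaches from about 400 to 925 mm from the base axis. Payload 12.5 kg.
Tool frame: the origin (TCP) lies midway between the tips of the shut fingers; the grasp point (between the pads) lies 19 mm behind it; z points along the fingers, y is the line along which they close (so a half turn about z gives the same grasp; the last joint's range is limited). The gripper opens to 95 mm and grips with 3 to 60 N. Pads are 20 mm wide; open, the fingers measure 119 mm over their backs; the gripper's body (75 mm by 180 mm) begins 59 mm behind the grasp point.
Start: joints at [1.22, 0.491, 1.559, -0, 1.092, -0.106], TCP at [151.458, 606.389, 214.661] pointing down, gripper open.
Joint ranges: [-3.1, 3.1], [-0.84, 2.19], [0.05, 2.79], [-1.13, 4.28], [0.06, 2.93], [-2.69, 2.69]. Speed limits (rad/s): [2.22, 2.22, 2.79, 3.14, 3.14, 3.14].

INTERFACE

Orientations are given as [roll, pitch, yaw] about the fixed x, y, z axes, in that order (R = Rz(yaw) Ry(pitch) Rx(roll)).
In Python, from cell import state, viewer, env, models gives the robot as it stands. The module is installed in compiled form; this text tells all that it offers.
- The arm moves only by the tool arm_command, never from a script. Its argument "rows" is a list of rows, each a list of 2 entries, a list of its own where there are three numbers: the shift along the tool's x, y, z normalised to -1 to 1, where 1 is 0.25 m, then the turn about the tool's z normalised to -1 to 1, where 1 is pi rad. A call has exactly 5 rows; each row shifts and turns the commanded pose from where the row before left it, along the tool's axes as they then stand; what a row does not reach is not made up. A row lasts 1/10 s, in which the tool goes at most 50 mm and 8.59 degrees, less where a joint would pass 70% of its speed; a pose out of reach is approached as far as the arm can. A call with a number of a shift or a turn outside -1 to 1 is refused whole. A call with a gripper value outside its range is refused whole. "claw" is the opening, from 0 (shut) to 1 (fully open), set as the call begins (left out, the last holds). The fingers move at their own pace and stop on an object; the grip force is fixed at half the most. Time passes only in rows, so rows that do not move let the fingers close, or fill a call up. It gives the time, the measured TCP pose, the force, the opening and the grip force at its end, in the units of the state.
- state(): the state, without advancing time (a new reading comes with each control period).
- viewer.read_camera(name): name is "side" or "top" or "wrist"; returns (picture, depth): 400x640x3 uint8, red, green, blue; 400x640 float32, mm along the optical axis (not along the pixel's ray), 0 where there is no reading.
- viewer.get_calibration(name): a dict with "camera_matrix" (3x3 intrinsics, pixels), "world_to_cam" (4x4, takes a point from world to camera coordinates). Camera axes: x right, y up, looking along -z (the intrinsics and any distortion apply to the point x, -y, -z); pixel columns grow to the right and rows downward; lengths in mm; the calibration is good to about 2 mm. A picture is of the moment at which its call begins: read the wrist's pose just before it. get_calibration takes no time and is no camera call; for the wrist camera it gives the pose at the moment of the call.
- env.job_done(): hands the job in; it is judged then, once.
Trained networks look in the newest picture that a camera, given by its name, has taken for a name from the list of things; names that differ only in an ending like _2 or _b are one class to them, and where a whole thing is asked for, a point or a joint stands for the part that bears it (a point fixed in the world has none). Each returns a list of dicts, best first, with "confidence" (0 to 1); they miss things now and then, are a little off and sometimes report something else, mostly with a low value. They report only what shows in the picture. A call takes as long as a camera call. They do not tell look-alikes from the thing itself.
- models.search_frame(camera, label): "position" ([x, y, z] in mm, in world coordinates, good to about 4 mm: the middle of the surface that is visible of it).
- models.mark_of(camera, label): "position" ([x, y, z] in mm, in world coordinates, good to about 4 mm: a listed point, or the origin of a listed thing).
The state is a dict: "t": time; "joints": joint angles; "qvel": joint speeds; "tau": joint torques, N m; "eef_pos": TCP position; "tcp_rot": TCP orientation; "ft_force": force on the tool from outside, world axes, zero at the start; "moment": the same for the moment, N m; "opening": opening from 0.0 (shut) to 1.0 (fully open); "grip_force": force on a finger pad.
Only numpy, scipy, OpenCV 4.12 (cv2) and the standard library are available. Lean on these libraries where they do the work, as an engineer would, in place of code of your own. Each camera call takes 0.05 s, during which the arm holds its last target. There are 200 camera calls.

TASK

Swing the hinged hold-down bar of the aluminium carrier plate up until it stands upright or leans back, then slide the freed slide box along its lane, without lifting it out, up to the front stop. Leave the bar open, let go of everything, and leave the other slide box, which lies on the bench, where it is.

Things in the scene. Friction and masses are not known exactly. Their poses are not given: they have to be found in the camera images.
- carrier: Fixed aluminium plate 234x84x6 mm. Origin on the bench under its lane; x along the lane to the hinge (-x: front), y across, z up. In mm: plate x -116..118, y +/-42, top z 6; lane guides y +/-18.5 to 24, top z 12; front stop face x -106, top z 16; rear stop face x 90, top z 26; hinge blocks x 95..113, y +/-21 to 29, top z 46; bar's arms at y +/-34, when down x 0..100, z 40.
- hold_bar (a joint): Steel hold-down bar: two arms and a cross plate over the box's front end, its 13 mm lip turned down before the box blocks it. Hinge line parallel to carrier y through x 100, z 40 mm. Radians: 0 down (start), 1.57 upright, grows up and rearward, stop 1.95. Friction hinge (0.2 N m): stays where left.
- bar_grip (a point): Middle of the bar's grip: grey round plastic rod, 13 mm across, 63 mm long, parallel to the hinge line, sticking out to the carrier's +y side (y 46 to 109 mm, this point at 80). Bar down: at carrier x 0, z 40 mm, free room round and below it. It swings on a 100 mm radius about the hinge line. Axes: as the carrier's when the bar is down; turns with the bar.
- slide_box: Closed slide box held in the carrier, 86 mm long, 33 wide, 31 high, 0.06-0.13 kg; grip it across its width. Origin: centre of its underside; y is its long axis, z up. Starts near the rear stop, long axis along the lane, origin at about carrier x 45, z 6 mm; touching the front stop it is at x -63 mm. Free to slide once the bar is up.
- spare_box: A second slide box of the same make and size, lying loose on the bench away from the carrier; leave it alone. Origin: centre of its underside; y is its long axis.
Mind the look-alikes: they are no part of the job. What is shaped like the slide_box but green is not meant.

How it is judged:
By the outcome, as a careful person would: the job done as asked, in the order asked, and still so for the second after the job is handed in, with the robot touching nothing.
It also fails if it takes over 48 s, if anything falls off the work surface, if the arm or the gripper's body presses on something with over 40 N, if the wrist force passes 120 N, or if a joint passes its speed limit or range.

## Working session

There is one attempt and no reset: what is moved stays moved. The work goes in short steps, Python scripts to look and compute and a tool call to move; the robot and the scene stay as the last step left them, time stands still between calls to the robot, and variables do not carry over. Pictures are saved under pics/ and viewed, at most 10 in all, crops included, and the job is handed in when it is done.

Besides the shell and the picture viewer there is one more tool, called after "Request:" as a command line: name --argument value ..., lists and objects as JSON in quotes. arm_command: Moves the arm, as the interface text tells. Scaled input: -1 to 1 covers 0.25 m each way for a shift and pi rad each way for a turn. Its arguments: {"type":"object","properties":{"rows":{"type":"array","items":{"type":"array"}},"claw":{"type":"number"}},"required":["rows"]}

```bash
mkdir -p pics; cat > h.py <<'E'
import numpy as np, cv2
from cell import state, viewer, env, models
def shot(cam,name):
    p,d=viewer.read_camera(cam); cv2.imwrite(f'pics/{name}.png',p[:,:,::-1]); c=viewer.get_calibration(cam); np.savez(f'pics/{name}.npz',p=p,d=d,K=c['camera_matrix'],T=c['world_to_cam']); return p,d,c
def cloud(d,K,T):
    v,u=np.mgrid[:d.shape[0],:d.shape[1]]
    x=(u-K[0,2])/K[0,0]*d; y=(v-K[1,2])/K[1,1]*d
    P=np.stack([x,-y,-d,np.ones_like(d)],-1)
    return (P@np.linalg.inv(T).T)[...,:3]
E
python3 - <<'E'
from h import *
for c in ('top','side'):
    shot(c,c+'1')
    for l in ('carrier','hold_bar','slide_box','spare_box','bar_grip'):
        print(c,l,[(np.round(r['position']).tolist(),round(r['confidence'],2)) for r in models.mark_of(c,l)][:4])
s=state();print(s['t'],s['eef_pos'],s['tcp_rot'])
a=cv2.imread('pics/top1.png');b=cv2.imread('pics/side1.png')
cv2.imwrite('pics/both.png',cv2.resize(np.vstack([a,b]),(480,600)))
E
```

```text
top carrier [([507.0, 166.0, 1.0], 0.79)]Traceback (most recent call last):
  File "<stdin>", line 5, in <module>
ValueError: it knows: bar_grip, carrier, slide_box, spare_box
```

View pics/top1.png

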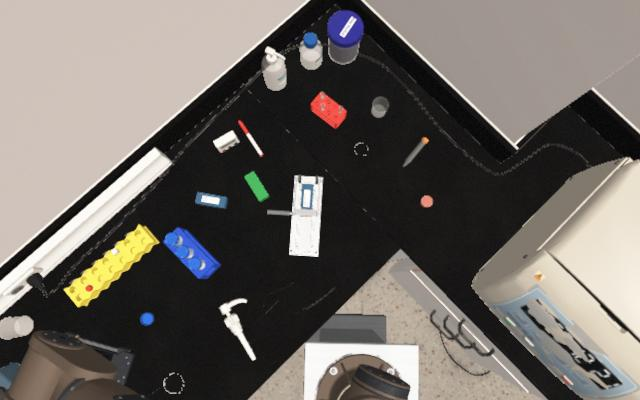

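The top view shows the carrier at (306,216), with its hinge at the upper end and its grip rod at (279,212). A blue box sits under the bar at (307,195). Candidates for the slide box: the blue one in the carrier (307,195), which I choose; the spare blue one (211,200); and the green decoy (257,186).

```bash
python3 - <<'E'
from h import *
for c in ('top','side'):
    p,d,k=shot(c,c+'1')
    for l in ('carrier','slide_box','bar_grip'):
        print(c,l,[(np.round(r['position']).tolist(),round(r['confidence'],2)) for r in models.mark_of(c,l)][:4])
    if c=='top':
        W=cloud(d,k['camera_matrix'],k['world_to_cam'])
        for u,v in [(279,212),(272,212),(285,212),(307,195),(293,254),(317,254),(297,178),(320,178),(305,240),(300,213)]: print(u,v,W[v,u].round(1))
        # plate: bright whites near carrier with z in 2..10
        m=(p.min(2)>130)&(W[...,2]>2)&(W[...,2]<14); m[:, :288]=0;m[:,330:]=0;m[:170]=0;m[262:]=0
        r=cv2.minAreaRect(W[m][:,:2].astype(np.float32));print(r,m.sum(),cv2.boxPoints(r))
s=state();print(s['t'],s['eef_pos'],s['tcp_rot'])
a=cv2.imread('pics/top1.png')[165:265,230:340];cv2.imwrite('pics/crop.png',cv2.resize(a,None,fx=5,fy=5,interpolation=cv2.INTER_CUBIC))
E
```

```text
top carrier [([507.0, 164.0, 0.0], 0.86)]
top slide_box [([558.0, 167.0, 6.0], 0.74), ([590.0, 312.0, -5.0], 0.52)]
top bar_grip [([515.0, 246.0, 38.0], 0.95)]
279 212 [510.1 244.1  50.2]
272 212 [509.5 263.7  50.9]
285 212 [511.8 227.9  40.9]
307 195 [563.2 167.   36.7]
293 254 [395.1 202.8   8.2]
317 254 [396.8 133.9   7.3]
297 178 [617.9 199.    9.8]
320 178 [619.9 131.3   9.1]
305 240 [435.9 169.6  11.3]
300 213 [509.8 185.1  42.4]
((509.19671630859375, 169.99270629882812), (85.6142807006836, 235.96377563476562), 88.08930969238281) 1492 [[389.85318 131.14308]
 [625.6858  123.27565]
 [628.5403  208.84233]
 [392.70764 216.70976]]
side carrier [([511.0, 168.0, 1.0], 0.86)]
side slide_box [([552.0, 163.0, 9.0], 0.75), ([511.0, 247.0, 42.0], 0.64), ([588.0, 317.0, 1.0], 0.6)]
side bar_grip [([511.0, 244.0, 41.0], 0.67)]
0.5 [151.47525773 606.37136729 214.6396316 ] [3.14152042e+00 1.40555406e-06 2.89675701e+00]
```

View pics/crop.png

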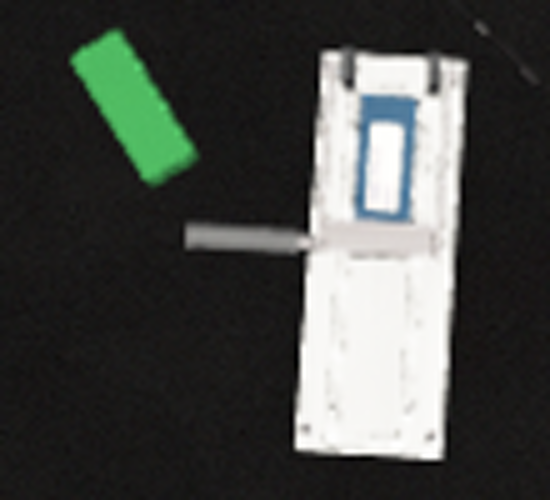

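View pics/side1.png

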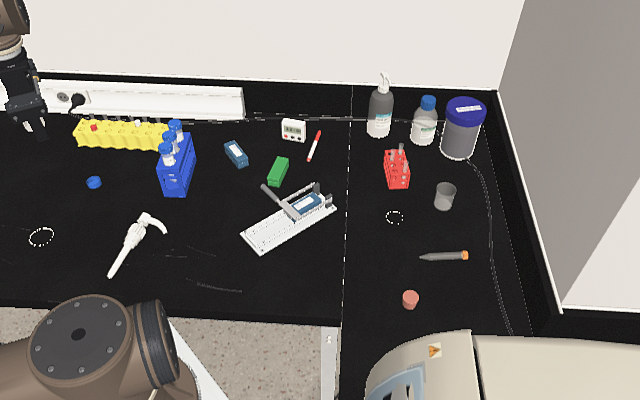

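The close crop confirms the blue box under the bar and the rod sticking out to +y. I estimate the carrier origin at about (508,167) with yaw about -0.033.

```bash
cat > plan.py <<'E'
import sys; from h import *
# plan.py x y z yaw [n] : rows from the present pose (tool pointing down)
s=state(); p=np.array(s['eef_pos']); yaw=s['tcp_rot'][2]
t=np.array([float(a) for a in sys.argv[1:4]]); ty=float(sys.argv[4])
dy=(ty-yaw+np.pi)%(2*np.pi)-np.pi; D=t-p
n=max(int(np.ceil(np.linalg.norm(D)/46)),int(np.ceil(abs(dy)/.145)),int(sys.argv[5]) if len(sys.argv)>5 else 1); n=-(-n//5)*5
rows=[]
for i in range(n):
    c,q=np.cos(yaw),np.sin(yaw); d=D/n
    rows.append([[round((c*d[0]+q*d[1])/250,3),round((q*d[0]-c*d[1])/250,3),round(-d[2]/250,3)],round(-dy/n/np.pi,4)]); yaw+=dy/n
print(p.round(1),np.round(s['tcp_rot'],3),s['joints'],s['opening'])
for i in range(0,n,5): print(rows[i:i+5])
E
python3 plan.py 480 250 215 1.538
```

```text
[151.5 606.4 214.6] [3.142 0.    2.897] [ 1.22036192e+00  4.90909716e-01  1.55894428e+00  7.00416134e-06
  1.09166668e+00 -1.05602000e-01] 0.9967147138801775
[[[np.float64(-0.108), np.float64(-0.071), np.float64(-0.0)], np.float64(0.0288)], [[np.float64(-0.114), np.float64(-0.061), np.float64(-0.0)], np.float64(0.0288)], [[np.float64(-0.119), np.float64(-0.05), np.float64(-0.0)], np.float64(0.0288)], [[np.float64(-0.123), np.float64(-0.039), np.float64(-0.0)], np.float64(0.0288)], [[np.float64(-0.126), np.float64(-0.028), np.float64(-0.0)], np.float64(0.0288)]]
[[[np.float64(-0.128), np.float64(-0.017), np.float64(-0.0)], np.float64(0.0288)], [[np.float64(-0.129), np.float64(-0.005), np.float64(-0.0)], np.float64(0.0288)], [[np.float64(-0.129), np.float64(0.007), np.float64(-0.0)], np.float64(0.0288)], [[np.float64(-0.128), np.float64(0.018), np.float64(-0.0)], np.float64(0.0288)], [[np.float64(-0.126), np.float64(0.03), np.float64(-0.0)], np.float64(0.0288)]]
[[[np.float64(-0.123), np.float64(0.041), np.float64(-0.0)], np.float64(0.0288)], [[np.float64(-0.118), np.float64(0.052), np.float64(-0.0)], np.float64(0.0288)], [[np.float64(-0.113), np.float64(0.063), np.float64(-0.0)], np.float64(0.0288)], [[np.float64(-0.107), np.float64(0.073), np.float64(-0.0)], np.float64(0.0288)], [[np.float64(-0.1), np.float64(0.082), np.float64(-0.0)], np.float64(0.0288)]]
```

Request:
arm_command --rows '[[[-0.108,-0.071,0],0.0288],[[-0.114,-0.061,0],0.0288],[[-0.119,-0.05,0],0.0288],[[-0.123,-0.039,0],0.0288],[[-0.126,-0.028,0],0.0288]]' --claw 1

```text
t: 1.0
eef_pos: [261.7, 486.8, 214.8]
tcp_rot: [3.141, -0.0, 2.441]
ft_force: [0.1, 0.3, -0.1]
opening: 1.0
grip_force: 0.0
```

Request:
arm_command --rows '[[[-0.128,-0.017,0],0.0288],[[-0.129,-0.005,0],0.0288],[[-0.129,0.007,0],0.0288],[[-0.128,0.018,0],0.0288],[[-0.126,0.03,0],0.0288]]'

```text
t: 1.5
eef_pos: [371.2, 367.9, 214.8]
tcp_rot: [3.141, -0.0, 1.988]
ft_force: [0.1, 0.7, 0.1]
opening: 1.0
grip_force: 0.0
```

Request:
arm_command --rows '[[[-0.123,0.041,0],0.0288],[[-0.118,0.052,0],0.0288],[[-0.113,0.063,0],0.0288],[[-0.107,0.073,0],0.0288],[[-0.1,0.082,0],0.0288]]'

```text
t: 2.0
eef_pos: [481.0, 249.2, 214.8]
tcp_rot: [3.141, -0.0, 1.536]
ft_force: [-0.4, -0.3, -0.7]
opening: 1.001
grip_force: 0.0
```

Request:
arm_command --rows '[[[0,0,0],0],[[0,0,0],0],[[0,0,0],0],[[0,0,0],0],[[0,0,0],0]]'

```text
t: 2.5
eef_pos: [479.7, 250.9, 214.8]
tcp_rot: [3.141, -0.0, 1.541]
ft_force: [-0.0, 0.5, 0.1]
opening: 0.999
grip_force: 0.0
```

```bash
sed -i 's/print(rows\[i:i+5\])/print([[[float(v) for v in r[0]],float(r[1])] for r in rows[i:i+5]])/' plan.py
python3 - <<'E'
from h import *
s=state();print(s['t'],s['eef_pos'],s['tcp_rot'])
p,d,k=shot('wrist','w1')
for l in ('carrier','slide_box','bar_grip'):
    print(l,[(np.round(r['position'],1).tolist(),round(r['confidence'],2)) for r in models.mark_of('wrist',l)][:4])
W=cloud(d,k['camera_matrix'],k['world_to_cam']);np.save('pics/W1.npy',W)
m=(p.min(2)>100)&(np.ptp(p.astype(int),axis=2)<40)&(W[...,2]>1)&(W[...,2]<12)&(d>0)&(W[...,1]<225)
n,lab,st,_=cv2.connectedComponentsWithStats(m.astype(np.uint8))
print(cv2.minAreaRect(W[m][:,:2].astype(np.float32)),m.sum())
g=(W[...,2]>35)&(W[...,2]<55)&(W[...,1]>222)&(W[...,1]<290)&(W[...,0]>480)&(W[...,0]<550)
q=W[g];print(g.sum(),q.min(0),q.max(0),q.mean(0)); print(np.polyfit(q[:,1],q[:,0],1))
E
```

```text
2.5 [479.69548353 250.91550052 214.75624037] [ 3.14148662e+00 -1.71584834e-04  1.54123630e+00]
carrier [([511.6, 166.0, -1.0], 0.88), ([515.4, 248.4, 39.0], 0.24)]
slide_box [([590.1, 316.5, -3.1], 0.74), ([554.8, 162.1, 6.5], 0.64)]
bar_grip [([515.8, 251.4, 40.7], 0.95)]
((362.283935546875, 180.31455993652344), (70.58718872070312, 533.138671875), 88.96125793457031) 5773
677 [504.32355002 222.0000038   35.88920097] [519.41749869 277.47271426  49.34788065] [511.00566625 250.90235733  45.74560065]
[4.01533974e-02 5.00931084e+02]
```

View pics/w1.png

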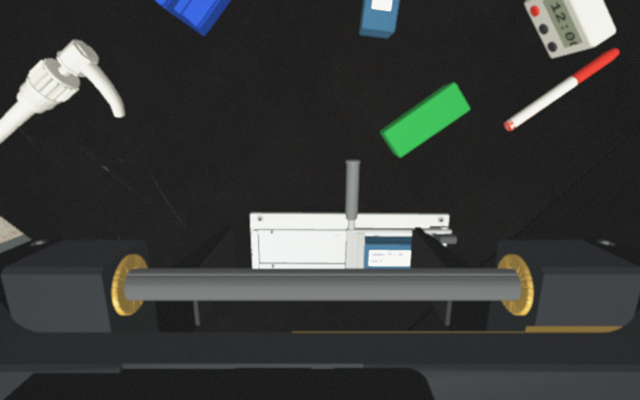

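The wrist view shows the rod at (352,188) and the carrier edge at (350,220). The green decoy is at (425,120). The rod's centre is about (511,248.5), z 40, with slope 0.04.

```bash
python3 plan.py 511.2 256 22 1.534 10
```

```text
[480.  250.5 214.7] [ 3.142 -0.     1.54 ] [3.58890778e-01 3.72512884e-01 1.76409366e+00 9.95277978e-05
 1.00486684e+00 3.89386180e-01] 0.9983588245752972
[[[0.003, 0.012, 0.077], 0.0002], [[0.003, 0.012, 0.077], 0.0002], [[0.003, 0.012, 0.077], 0.0002], [[0.003, 0.012, 0.077], 0.0002], [[0.003, 0.012, 0.077], 0.0002]]
[[[0.003, 0.012, 0.077], 0.0002], [[0.003, 0.012, 0.077], 0.0002], [[0.003, 0.012, 0.077], 0.0002], [[0.003, 0.012, 0.077], 0.0002], [[0.003, 0.012, 0.077], 0.0002]]
```

Request:
arm_command --rows '[[[0.005,0.025,0.077],0.0004],[[0.005,0.025,0.077],0.0004],[[0.005,0.025,0.077],0.0004],[[0.005,0.025,0.077],0.0004],[[0.003,0.025,0.077],0.0004]]'

```text
t: 3.2
eef_pos: [511.9, 255.1, 117.6]
tcp_rot: [3.141, -0.0, 1.533]
ft_force: [0.2, 0.3, -0.3]
opening: 1.0
grip_force: 0.0
```

Request:
arm_command --rows '[[[0,0,0.077],0],[[0,0,0.077],0],[[0,0,0.077],0],[[0,0,0.077],0],[[0,0,0.077],0]]'

```text
t: 3.7
eef_pos: [511.7, 255.1, 21.4]
tcp_rot: [3.141, -0.0, 1.534]
ft_force: [0.1, 0.7, 0.7]
opening: 1.003
grip_force: 0.0
```

Request:
arm_command --rows '[[[0,0,0],0],[[0,0,0],0],[[0,0,0],0],[[0,0,0],0],[[0,0,0],0]]' --claw 0

```text
t: 4.2
eef_pos: [511.9, 255.1, 22.9]
tcp_rot: [3.14, -0.001, 1.533]
ft_force: [-0.8, -0.9, 0.5]
opening: 0.639
grip_force: 0.0
```

Request:
arm_command --rows '[[[0,0,0],0],[[0,0,0],0],[[0,0,0],0],[[0,0,0],0],[[0,0,0],0]]'

```text
t: 4.7
eef_pos: [511.6, 255.0, 22.1]
tcp_rot: [-3.142, -0.0, 1.533]
ft_force: [0.5, -0.4, 0.4]
opening: 0.214
grip_force: 0.0
```

Request:
arm_command --rows '[[[0,0,0],0],[[0,0,0],0],[[0,0,0],0],[[0,0,0],0],[[0,0,0],0]]'

```text
t: 5.2
eef_pos: [511.1, 254.9, 22.0]
tcp_rot: [-3.14, 0.0, 1.533]
ft_force: [-5.6, 1.9, 2.2]
opening: 0.129
grip_force: 30.0
```

Request:
arm_command --rows '[[[0,0.0015,-0.035],0],[[0,0.0046,-0.0347],0],[[0,0.0076,-0.0342],0],[[0,0.0105,-0.0334],0],[[0,0.0134,-0.0323],0]]'

```text
t: 5.7
eef_pos: [519.7, 254.6, 65.1]
tcp_rot: [-3.139, 0.001, 1.533]
ft_force: [-8.9, 3.6, -1.8]
opening: 0.125
grip_force: 30.0
```

Request:
arm_command --rows '[[[0,0.0162,-0.031],0],[[0,0.0188,-0.0295],0],[[0,0.0214,-0.0277],0],[[0,0.0237,-0.0258],0],[[0,0.0258,-0.0236],0]]'

```text
t: 6.2
eef_pos: [543.6, 253.8, 100.4]
tcp_rot: [-3.133, 0.001, 1.533]
ft_force: [-26.4, 4.2, 20.0]
opening: 0.127
grip_force: 30.0
```

Request:
arm_command --rows '[[[0,0.0279,-0.0213],0],[[0,0.0295,-0.0187],0],[[0,0.0311,-0.0161],0],[[0,0.0324,-0.0133],0],[[0,0.0334,-0.0104],0]]'

```text
t: 6.7
eef_pos: [586.1, 252.2, 121.6]
tcp_rot: [3.141, -0.0, 1.534]
ft_force: [-5.9, 0.1, 5.6]
opening: 0.131
grip_force: 30.0
```

Request:
arm_command --rows '[[[0,0.0342,-0.0074],0],[[0,0.0347,-0.0044],0],[[0,0.035,-0.0014],0],[[0,0.035,0.0017],0],[[0,0.0346,0.0047],0]]'

```text
t: 7.2
eef_pos: [629.9, 250.2, 121.6]
tcp_rot: [3.141, 0.0, 1.533]
ft_force: [-4.7, -1.3, 0.9]
opening: 0.129
grip_force: 30.0
```

Request:
arm_command --rows '[[[0,0,0],0],[[0,0,0],0],[[0,0,0],0],[[0,0,0],0],[[0,0,0],0]]' --claw 0.5

```text
t: 7.7
eef_pos: [629.4, 250.6, 120.7]
tcp_rot: [3.141, -0.0, 1.533]
ft_force: [0.2, 0.3, -0.2]
opening: 0.478
grip_force: 0.0
```

Request:
arm_command --rows '[[[0,0,-0.08],0],[[0,0,-0.08],0],[[0,0,-0.08],0],[[0,0,-0.08],0],[[0,0,-0.08],0]]'

```text
t: 8.2
eef_pos: [629.3, 250.6, 221.5]
tcp_rot: [3.141, -0.0, 1.533]
ft_force: [-0.7, -1.0, 0.2]
opening: 0.499
grip_force: 0.0
```

```bash
python3 plan.py 541 167 220 3.105 |sed 's/^/ /'
```

```text
[629.3 250.6 221.5] [ 3.141 -0.     1.533] [2.81466538e-01 5.61445137e-01 1.41018021e+00 5.61137054e-05
  1.16973437e+00 3.18797263e-01] 0.4988537708755299
 [[[-0.023, -0.023, 0.0], -0.0333], [[-0.021, -0.025, 0.0], -0.0333], [[-0.018, -0.027, 0.0], -0.0333], [[-0.015, -0.029, 0.0], -0.0333], [[-0.012, -0.03, 0.0], -0.0333]]
 [[[-0.009, -0.031, 0.0], -0.0333], [[-0.005, -0.032, 0.0], -0.0333], [[-0.002, -0.032, 0.0], -0.0333], [[0.001, -0.032, 0.0], -0.0333], [[0.005, -0.032, 0.0], -0.0333]]
 [[[0.008, -0.031, 0.0], -0.0333], [[0.011, -0.03, 0.0], -0.0333], [[0.014, -0.029, 0.0], -0.0333], [[0.017, -0.027, 0.0], -0.0333], [[0.02, -0.025, 0.0], -0.0333]]
```

Request:
arm_command --rows '[[[-0.023,-0.023,0],-0.0333],[[-0.021,-0.025,0],-0.0333],[[-0.018,-0.027,0],-0.0333],[[-0.015,-0.029,0],-0.0333],[[-0.012,-0.03,0],-0.0333]]'

```text
t: 8.7
eef_pos: [599.5, 222.4, 220.7]
tcp_rot: [3.141, 0.0, 2.061]
ft_force: [-0.4, 0.5, -0.1]
opening: 0.504
grip_force: 0.0
```

Request:
arm_command --rows '[[[-0.009,-0.031,0],-0.0333],[[-0.005,-0.032,0],-0.0333],[[-0.002,-0.032,0],-0.0333],[[0.001,-0.032,0],-0.0333],[[0.005,-0.032,0],-0.0333]]'

```text
t: 9.2
eef_pos: [570.3, 194.7, 220.7]
tcp_rot: [3.141, 0.0, 2.584]
ft_force: [-0.3, -0.0, 0.3]
opening: 0.499
grip_force: 0.0
```

Request:
arm_command --rows '[[[0.008,-0.031,0],-0.0333],[[0.011,-0.03,0],-0.0333],[[0.014,-0.029,0],-0.0333],[[0.017,-0.027,0],-0.0333],[[0.02,-0.025,0],-0.0333]]'

```text
t: 9.7
eef_pos: [541.3, 167.2, 220.7]
tcp_rot: [3.141, 0.0, 3.107]
ft_force: [0.6, 0.4, -1.3]
opening: 0.501
grip_force: 0.0
```

```bash
python3 - <<'E'
from h import *
s=state();print(s['t'],s['eef_pos'],s['tcp_rot'])
ims=[]
for c in ('side','wrist'):
    p,d,k=shot(c,c+'2'); ims.append(p)
    for l in ('carrier','slide_box','bar_grip'):
        print(c,l,[(np.round(r['position'],1).tolist(),round(r['confidence'],2)) for r in models.mark_of(c,l)][:4])
    W=cloud(d,k['camera_matrix'],k['world_to_cam']).reshape(-1,3)
    pp=p.reshape(-1,3).astype(int)
    m=(pp[:,2]-pp[:,0]>25)&(W[:,2]>30)&(W[:,2]<45)&(abs(W[:,0]-550)<70)&(abs(W[:,1]-167)<30)
    if m.sum()>20: print('blue',m.sum(),W[m].min(0),W[m].max(0),cv2.minAreaRect(W[m][:,:2].astype(np.float32)))
cv2.imwrite('pics/sw2.png',cv2.resize(np.vstack(ims)[:,:,::-1],(480,600)))
E
python3 plan.py 541 167 120 3.105
```

```text
9.7 [541.27937559 167.17142685 220.68770446] [3.14145289e+00 3.26424337e-04 3.10700241e+00]
side carrier [([509.7, 167.2, -2.8], 0.9)]
side slide_box [([585.9, 314.6, -0.1], 0.9), ([550.1, 164.2, 11.3], 0.61)]
side bar_grip [([631.5, 242.7, 137.6], 0.68)]
blue 253 [509.28505794 145.03230838  30.03794155] [595.7044664  181.50148746  40.6735909 ] ((552.2545776367188, 163.29421997070312), (34.796730041503906, 86.28119659423828), 87.7524185180664)
wrist carrier [([506.9, 166.1, -2.6], 0.79)]
wrist slide_box [([593.2, 312.6, -3.3], 0.58), ([559.1, 163.5, 5.0], 0.55)]
wrist bar_grip []
blue 1468 [511.29147246 150.0330786   31.08740272] [596.59876759 183.89770066  39.64792684] ((553.85498046875, 166.9154052734375), (31.223424911499023, 84.79740142822266), 88.10770416259766)
[541.7 167.6 220.5] [3.141 0.    3.101] [ 1.83434975e-01  4.02483283e-01  1.69613208e+00  1.22554121e-04
  1.04292978e+00 -1.34717711e+00] 0.4982826851976298
[[[0.001, -0.0, 0.08], -0.0002], [[0.001, -0.0, 0.08], -0.0002], [[0.001, -0.0, 0.08], -0.0002], [[0.001, -0.0, 0.08], -0.0002], [[0.001, -0.0, 0.08], -0.0002]]
```

View pics/sw2.png

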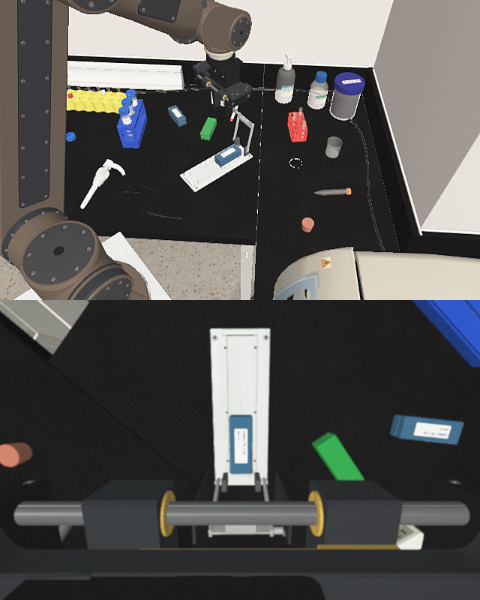

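The side view shows the bar up and leaning slightly back at (243,130). The blue box is still under it at (228,155). The wrist view puts the box centre at (241,445) in the lane, which works out to about (554,167) with yaw -0.033. I go down on it now.

Request:
arm_command --rows '[[[0,0,0.08],0],[[0,0,0.08],0],[[0,0,0.08],0],[[0,0,0.08],0],[[0,0,0.08],0]]'

```text
t: 10.6
eef_pos: [541.7, 167.5, 119.7]
tcp_rot: [3.141, 0.0, 3.102]
ft_force: [0.8, -0.6, -0.1]
opening: 0.504
grip_force: 0.0
```

Request:
arm_command --rows '[[[0,0,0.1],0],[[0,0,0.1],0],[[0,0,0.1],0],[[0,0,0.08],0],[[0,0,0.02],0]]'

```text
t: 11.1
eef_pos: [540.8, 167.3, 18.6]
tcp_rot: [-3.141, -0.003, 3.102]
ft_force: [-0.1, 0.6, -0.0]
opening: 0.499
grip_force: 0.0
```

Request:
arm_command --rows '[[[0,0,0.008],0],[[0,0,0.008],0],[[0,0,0],0],[[0,0,0],0],[[0,0,0],0]]'

```text
t: 11.6
eef_pos: [541.8, 167.4, 17.2]
tcp_rot: [3.141, 0.001, 3.102]
ft_force: [0.2, -1.0, -0.6]
opening: 0.5
grip_force: 0.0
```

Request:
arm_command --rows '[[[0,0,0.004],0],[[0,0,0],0],[[0,0,0],0],[[0,0,0],0],[[0,0,0],0]]' --claw 0.2

```text
t: 12.1
eef_pos: [541.6, 167.3, 15.6]
tcp_rot: [3.142, 0.0, 3.103]
ft_force: [-0.3, -0.1, 0.8]
opening: 0.344
grip_force: 30.0
```

Request:
arm_command --rows '[[[0,0,0],0],[[0,0,0],0],[[0,0,0],0],[[0,0,0],0],[[0,0,0],0]]'

```text
t: 12.6
eef_pos: [541.6, 167.4, 15.6]
tcp_rot: [3.142, 0.0, 3.103]
ft_force: [-0.9, -1.5, 2.9]
opening: 0.345
grip_force: 30.0
```

Request:
arm_command --rows '[[[0.03,0,0],0],[[0.04,0,0],0],[[0.04,0,0],0],[[0.04,0,0],0],[[0.04,0,0],0]]'

```text
t: 13.1
eef_pos: [493.0, 169.3, 15.6]
tcp_rot: [3.142, -0.0, 3.103]
ft_force: [1.4, 0.5, 1.2]
opening: 0.349
grip_force: 30.0
```

Request:
arm_command --rows '[[[0.04,0,0],0],[[0.04,0,0],0],[[0.04,0,0],0],[[0.04,0,0],0],[[0.03,0,0],0]]'

```text
t: 13.6
eef_pos: [445.7, 171.1, 15.6]
tcp_rot: [3.142, -0.0, 3.103]
ft_force: [1.8, -0.4, -0.0]
opening: 0.345
grip_force: 30.0
```

Request:
arm_command --rows '[[[0.008,0,0],0],[[0.008,0,0],0],[[0.008,0,0],0],[[0.004,0,0],0],[[0,0,0],0]]'

```text
t: 14.1
eef_pos: [439.7, 171.4, 15.6]
tcp_rot: [3.141, 0.0, 3.103]
ft_force: [0.2, 0.3, 2.9]
opening: 0.344
grip_force: 30.0
```

Request:
arm_command --rows '[[[0.006,0,0],0],[[0.006,0,0],0],[[0.004,0,0],0],[[0,0,0],0],[[0,0,0],0]]'

```text
t: 14.6
eef_pos: [435.5, 171.5, 15.6]
tcp_rot: [3.142, -0.0, 3.103]
ft_force: [0.6, 0.2, 3.6]
opening: 0.346
grip_force: 30.0
```

Request:
arm_command --rows '[[[0.004,0,0],0],[[0.004,0,0],0],[[0,0,0],0],[[0,0,0],0],[[0,0,0],0]]'

```text
t: 15.1
eef_pos: [433.6, 171.6, 15.6]
tcp_rot: [3.142, -0.0, 3.103]
ft_force: [1.8, 0.1, 3.6]
opening: 0.345
grip_force: 30.0
```

Request:
arm_command --rows '[[[0.004,0,0],0],[[0.002,0,0],0],[[0,0,0],0],[[0,0,0],0],[[0,0,0],0]]'

```text
t: 15.6
eef_pos: [432.4, 171.7, 15.6]
tcp_rot: [3.141, 0.0, 3.103]
ft_force: [3.7, 0.1, 1.6]
opening: 0.343
grip_force: 30.0
```

Request:
arm_command --rows '[[[0.004,0,0],0],[[0.002,0,0],0],[[0,0,0],0],[[0,0,0],0],[[0,0,0],0]]'

```text
t: 16.1
eef_pos: [432.3, 171.7, 15.8]
tcp_rot: [3.141, 0.003, 3.103]
ft_force: [8.6, -3.2, 0.0]
opening: 0.344
grip_force: 30.0
```

Contact with the front stop: the tool stalled and the force rose to 8.6 N. I release and retreat.

Request:
arm_command --rows '[[[0,0,0],0],[[0,0,0],0],[[0,0,0],0],[[0,0,0],0],[[0,0,0],0]]' --claw 0.55

```text
t: 16.6
eef_pos: [430.4, 171.7, 15.5]
tcp_rot: [-3.142, -0.001, 3.103]
ft_force: [-0.1, 0.6, 0.5]
opening: 0.551
grip_force: 0.0
```

Request:
arm_command --rows '[[[0,0,-0.04],0],[[0,0,-0.08],0],[[0,0,-0.16],0],[[0,0,-0.16],0],[[0,0,-0.16],0]]'

```text
t: 17.1
eef_pos: [430.1, 171.6, 167.9]
tcp_rot: [3.142, -0.0, 3.103]
ft_force: [-0.1, -0.7, -1.1]
opening: 0.554
grip_force: 0.0
```

```bash
python3 - <<'E'
from h import *
s=state();print(s['t'],s['eef_pos'],s['opening'],s['ft_force'])
ims=[]
for c in ('side','wrist'):
    p,d,k=shot(c,c+'3'); ims.append(p)
    for l in ('carrier','slide_box','bar_grip'):
        print(c,l,[(np.round(r['position'],1).tolist(),round(r['confidence'],2)) for r in models.mark_of(c,l)][:4])
    W=cloud(d,k['camera_matrix'],k['world_to_cam']).reshape(-1,3)
    pp=p.reshape(-1,3).astype(int)
    m=(pp[:,2]-pp[:,0]>25)&(W[:,2]>30)&(W[:,2]<45)&(abs(W[:,0]-450)<70)&(abs(W[:,1]-170)<30)
    if m.sum()>20: print('blue',m.sum(),W[m].min(0),W[m].max(0),cv2.minAreaRect(W[m][:,:2].astype(np.float32)))
cv2.imwrite('pics/sw3.png',cv2.resize(np.vstack(ims)[:,:,::-1],(480,600)))
E
```

```text
17.1 [430.13299666 171.56984714 167.85554217] 0.5539538704956057 [-0.05982235 -0.71017332 -1.06080174]
side carrier [([510.7, 168.9, -3.1], 0.65)]
side slide_box [([445.8, 169.3, 9.2], 0.71), ([589.9, 314.6, -2.0], 0.36)]
side bar_grip [([632.2, 243.8, 136.0], 0.61), ([443.8, 173.2, 9.8], 0.6)]
blue 293 [400.07554965 149.91896499  30.04706479] [486.96747669 186.5466848   40.06487035] ((443.1595458984375, 168.32949829101562), (34.13612747192383, 86.48961639404297), 87.42084503173828)
wrist carrier [([505.9, 169.2, -3.3], 0.56)]
wrist slide_box [([448.0, 168.1, 5.0], 0.96)]
wrist bar_grip []
blue 1958 [401.33428906 155.54107008  32.15412388] [486.37749998 189.37608594  38.82989636] ((443.89208984375, 172.28271484375), (31.900104522705078, 84.43003845214844), 88.21058654785156)
```

View pics/sw3.png

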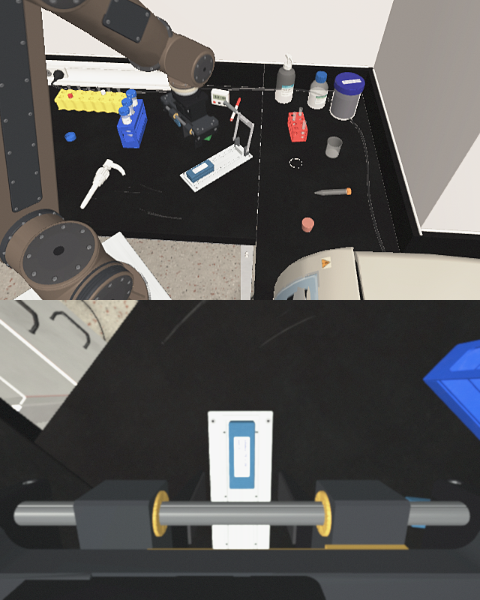

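The box is at the front stop: wrist view (241,455), centre x 444, against 445 expected. The bar still leans back at (243,125) and the gripper is clear.

```bash
python3 -c "
from cell import env; print(env.job_done())"
```

```text
the job is handed in; nothing more can be done
None
```

Job handed in after about 17 s: the bar stands open, leaning slightly back; the slide box was slid along its lane to the front stop and released; the spare box was never touched.

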